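Refile four fired test tiles from the kiln setter into the sample rack, back to front

TASK

The four glazed test tiles in the fireclay kiln setter are fired: carry them one at a time into the wooden sample rack, one tile to a slot, in reverse order, so that the series is filed like a card index with the last mix in front - the setter's front tile goes into the rack's back slot, the next into the slot before it, and the setter's back tile ends in the rack's front slot. Let each tile stand in its groove in the middle of the rack's width, bare strip up and glazed face to the front, leaning back on the dowels as it leaned in the setter. Take each tile straight from setter to rack without laying any on the table, and leave the jar and the beaker where they are.

Things in the scene. Friction and masses are not known exactly. Their poses are not given: they have to be found in the camera images.
- green_tile: Dark green glazed test tile, flat, 65 x 45 x 9 mm, 60 g. Origin: centre of its unglazed back. x: along its 65 mm, to the bare cream strip at the upper end; y: across its 45 mm; z: out of the glaze. Starts in the setter, strip up, glaze to the front, leaning 22 deg back. Vertical fingers can grip its upper half by the two side edges (along y); it keeps its lean in the grip.
- blue_tile: Dark blue glazed test tile, flat, 65 x 45 x 9 mm, 60 g. Origin: centre of its unglazed back. x: along its 65 mm, to the bare cream strip at the upper end; y: across its 45 mm; z: out of the glaze. Starts in the setter, strip up, glaze to the front, leaning 22 deg back. Vertical fingers can grip its upper half by the two side edges (along y); it keeps its lean in the grip.
- brown_tile: Dark brown glazed test tile, flat, 65 x 45 x 9 mm, 60 g. Origin: centre of its unglazed back. x: along its 65 mm, to the bare cream strip at the upper end; y: across its 45 mm; z: out of the glaze. Starts in the setter, strip up, glaze to the front, leaning 22 deg back. Vertical fingers can grip its upper half by the two side edges (along y); it keeps its lean in the grip.
- yellow_tile: Amber yellow glazed test tile, flat, 65 x 45 x 9 mm, 60 g. Origin: centre of its unglazed back. x: along its 65 mm, to the bare cream strip at the upper end; y: across its 45 mm; z: out of the glaze. Starts in the setter, strip up, glaze to the front, leaning 22 deg back. Vertical fingers can grip its upper half by the two side edges (along y); it keeps its lean in the grip.
- kiln_setter: Kiln setter: cream fireclay block, 226 x 90 mm, fixed. Origin: middle of underside; x: from front (nearer the robot) to back; z up. 4 cross grooves 18 mm wide, a 30 mm tongue behind each to z=56 mm, leaning 22 deg back. A tile in slots 1 (front), 2, 3, 4 (back) has its foot on the groove floor (z=12 mm, lands 18) and its origin at x=-57, -11, 35, 81, y=0, z=42 mm. Holds the tiles at first.
- wood_rack: Sample rack: brown grooved board, 226 x 90 mm, fixed. Origin: middle of underside; x: from front (nearer the robot) to back; z up. 4 cross grooves 18 mm wide, two pale dowels behind each to z=56 mm, leaning 22 deg back. A tile in slots 1 (front), 2, 3, 4 (back) has its foot on the groove floor (z=12 mm, lands 18) and its origin at x=-57, -11, 35, 81, y=0, z=42 mm. Empty at the start.
- red_lid_jar: Bystander: round glass jar of grey oxide powder with a red lid, 52 mm in diameter, 90 mm tall, loose, 0.2 kg; origin at the centre of its underside.
- beaker: Bystander: cream ceramic beaker with a dark blue foot, 78 mm in diameter, 98 mm tall, loose, 0.27 kg; origin at the centre of its underside.
There are look-alikes about, which are no part of the job. Leave any purple or turquoise look-alike of the yellow_tile alone.

How it is judged:
By the outcome, as a careful person would: the job done as asked, in the order asked, and still so for the second after the job is handed in, with the robot touching nothing.
It also fails if it takes over 90 s, if anything falls off the work surface, if the arm or the gripper's body presses on something with over 40 N, if the wrist force passes 120 N, or if a joint passes its speed limit or range.

ROBOT

A 7-joint arm with a two-finger parallel gripper is mounted at the origin on a cart in front of the work surface, level with it; the furniture and walls round the work are solid. World frame = base frame: x ahead of the robot, y to its left, z up, the work surface at z = 0. Lengths are in m, angles in rad, forces in N, time in s.
With the tool pointing down it reaches from about 0.425 to 0.875 m from the base axis. Payload 4.7 kg.
Tool frame: the origin (TCP) lies midway between the tips of the shut fingers; the grasp point (between the pads) lies 19 mm behind it; z points along the fingers, y is the line along which they close (so a half turn about z gives the same grasp; the last joint's range is limited). The gripper opens to 87 mm and grips with 3 to 60 N. Pads are 19 mm wide; open, the fingers measure 117 mm over their backs; the gripper's body (75 mm by 190 mm) begins 51 mm behind the grasp point.
Start: joints at [-1.104, 0.321, -0.07, 1.45, 0.023, 1.371, -0.057], TCP at [0.284, 0.585, 0.223] pointing down, gripper open.
Joint ranges: [-2.86, 2.86], [-0.3, 2.09], [-1.38, 1.24], [0.06, 2.45], [-1.56, 4.7], [0.09, 2.05], [-2.69, 2.69]. Speed limits (rad/s): [2.57, 2.57, 3.14, 3.14, 3.14, 3.14, 3.14].

INTERFACE

Orientations are given as a rotation vector (axis times angle).
In Python, from bench import monitor, cams, workorder gives the robot as it stands.
- The arm moves only by the tool move_arm, never from a script. Its arguments are lists of equal length, an entry for each row: "slide": the shift along the tool's x, y, z in cm, a list of three; "roll": the turn about the tool's z in rad. In form: {"slide": [[dx, dy, dz], ...], "roll": [roll, ...]}. A call has 1 to 20 rows; each row is the pose to reach, as a shift and turn from the pose commanded when the call began, along the tool's axes at that moment; what a row does not reach only later rows make up. A row lasts 1/10 s, in which the tool goes at most 50 mm and 8.59 degrees, less where a joint would pass 70% of its speed; a pose out of reach is approached as far as the arm can. A call with a gripper value outside its range is refused whole. "gripper" is the finger opening in cm, from 0 to 8.7, set as the call begins (left out, the last holds). The fingers move at their own pace and stop on an object; "squeeze" is the grip in N (left out, the last holds). Time passes only in rows, so rows that repeat a pose let the fingers close. It gives the time, the measured TCP pose, the force, the opening and the grip force at its end, in the units of the state.
- monitor.get_state(): the state, without advancing time (a new reading comes with each control period).
- cams.get_image(name): name is "scene" or "side" or "wrist"; returns the picture (400x640x3 uint8, red, green, blue); there is no depth.
- cams.get_calibration(name): a dict with "mtx" (3x3 intrinsics, pixels), "R" (3x3) and "t" (3): a world point X has camera coordinates R X + t. Camera axes: x right, y down, z forward; pixel columns grow to the right and rows downward; lengths in m; the calibration is good to about 2 mm. A picture is of the moment at which its call begins: read the wrist's pose just before it. get_calibration takes no time and is no camera call; for the wrist camera it gives the pose at the moment of the call.
- workorder.close_job(): hands the job in; it is judged then, once.
The state is a dict: "time": time; "joint_positions": joint angles; "qd": joint speeds; "joint_torque": joint torques, N m; "position": TCP position; "tool_rot": TCP orientation; "ft_force": force on the tool from outside, world axes, zero at the start; "torque": the same for the moment, N m; "grip_width": opening from 0.0 (shut) to 1.0 (fully open); "grip_force": force on a finger pad.
Only numpy, scipy, OpenCV 4.12 (cv2) and the standard library are available. Lean on these libraries where they do the work, as an engineer would, in place of code of your own. Each camera call takes 0.05 s, during which the arm holds its last target. There are 200 camera calls.

## Working session

There is one attempt and no reset: what is moved stays moved. The work goes in short steps, Python scripts to look and compute and a tool call to move; the robot and the scene stay as the last step left them, time stands still between calls to the robot, and variables do not carry over. Pictures are saved under pics/ and viewed, at most 14 in all, crops included, and the job is handed in when it is done.

Besides the shell and the picture viewer there is one more tool, called after "Emit:" as name(argument=value, ...), one argument or row to a line, values as JSON. move_arm: Moves the arm, as the interface text tells. Its arguments: {"type":"object","properties":{"slide":{"type":"array","items":{"type":"array","items":{"type":"number"}}},"roll":{"type":"array","items":{"type":"number"}},"gripper":{"type":"number"},"squeeze":{"type":"number"}},"required":["slide","roll"]}

```bash
mkdir -p pics; ls
python3 - <<'E'
from bench import monitor,cams
import cv2
s=monitor.get_state();print(s)
for n in("scene","side","wrist"):
    c=cams.get_calibration(n);print(n,c)
    cv2.imwrite(f"pics/{n}0.png",cams.get_image(n)[:,:,::-1])
E
```

```text
pics
{'time': 0.0, 'joint_positions': array([-1.10394401,  0.32182371, -0.07010639,  1.45168147,  0.02259487,
        1.37081186, -0.05688805]), 'qd': array([-4.10159535e-05,  2.81182884e-04, -6.26631826e-04,  4.33610315e-04,
        1.07682885e-03, -2.30819359e-04, -8.14626175e-06]), 'joint_torque': array([-8.55374419e-04, -4.91280127e+01, -4.04374329e-01, -3.12531495e+01,
       -6.39276300e-02,  4.36198991e-02,  1.83174243e-04]), 'position': array([0.2841224 , 0.58398785, 0.22145799]), 'tool_rot': array([-7.04949220e-01, -3.06111928e+00,  2.99257162e-03]), 'ft_force': array([ 0.92503896, -0.30285929,  0.1329793 ]), 'torque': array([ 0.0441922 ,  0.03797322, -0.02634664]), 'grip_force': 0.0, 'grip_width': 0.9993473821344564}
scene {'mtx': array([[366.12758207,   0.        , 319.13527285],
       [  0.        , 366.12758207, 198.90654992],
       [  0.        ,   0.        ,   1.        ]]), 'R': array([[ 8.62228208e-01, -5.06519635e-01, -6.13039441e-04],
       [-3.78353962e-01, -6.43251264e-01, -6.65639610e-01],
       [ 3.36765194e-01,  5.74165194e-01, -7.46273096e-01]]), 't': array([-0.50122102,  0.19863401,  0.91490638])}
side {'mtx': array([[491.64375017,   0.        , 315.69331852],
       [  0.        , 491.64375017, 199.55101289],
       [  0.        ,   0.        ,   1.        ]]), 'R': array([[-0.99582448, -0.08985339, -0.01612384],
       [-0.01927523,  0.37960152, -0.92494927],
       [ 0.08923046, -0.92077633, -0.37974843]]), 't': array([0.53604466, 0.09017326, 1.1055641 ])}
wrist {'mtx': array([[336.73636089,   0.        , 316.11080491],
       [  0.        , 336.73636089, 194.10152974],
       [  0.        ,   0.        ,   1.        ]]), 'R': array([[ 0.43655511,  0.89967273, -0.00293477],
       [ 0.86639206, -0.41952251,  0.27086098],
       [ 0.24245504, -0.12078841, -0.962614  ]]), 't': array([-0.64815723, -0.03402724,  0.39102016])}
```

View pics/scene0.png

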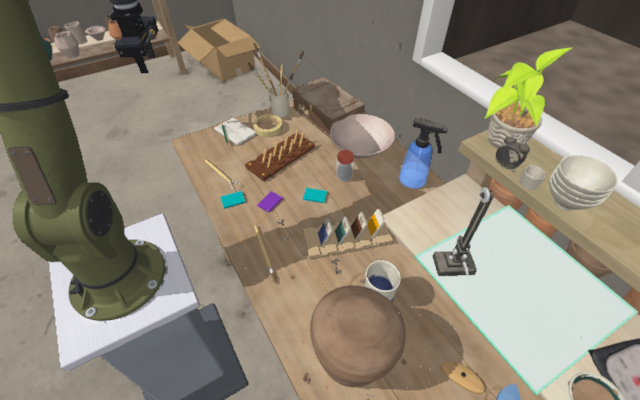

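View pics/side0.png

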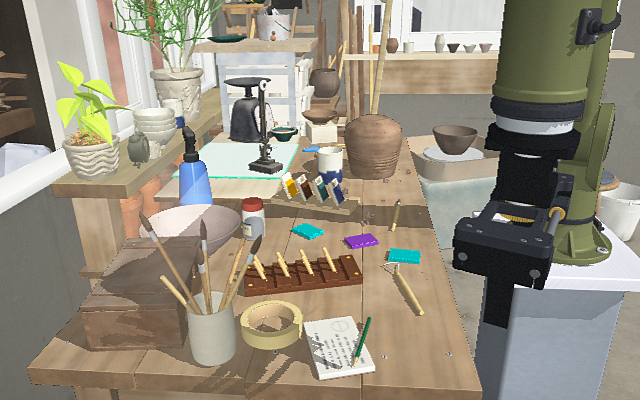

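Scene view: in the setter (about 350,238) stand, from front to back, blue (324,233), green (340,230), brown (357,225) and yellow (375,222). The empty rack is at (281,157), the jar at (345,165) and the beaker at (382,280). Candidates for confusion are the turquoise tiles (232,200) and (315,195), the purple one (270,202) and the blue bottle (415,165). The look-alikes lie flat on the table, so only the four standing in the setter are mine. Next I get coarse positions by casting rays.

```bash
cat > h.py <<'E'
import numpy as np,cv2
from bench import monitor,cams
from scipy.spatial.transform import Rotation as Rn
def ray(c,uv):
    K,R,t=c['mtx'],np.array(c['R']),np.array(c['t'])
    d=R.T@np.linalg.solve(K,[uv[0],uv[1],1.]);return -R.T@t,d/np.linalg.norm(d)
def cast(c,uv,z):
    o,d=ray(c,uv);return o+d*(z-o[2])/d[2]
def tri(rs):
    A=sum(np.eye(3)-np.outer(d,d) for o,d in rs);b=sum((np.eye(3)-np.outer(d,d))@o for o,d in rs)
    return np.linalg.solve(A,b)
def proj(c,X):
    p=c['mtx']@(np.array(c['R'])@X+c['t']);return p[:2]/p[2]
def tomove(dX):
    R=Rn.from_rotvec(monitor.get_state()['tool_rot']).as_matrix();return R.T@np.array(dX)*100
E
python3 - <<'E'
from h import *
s,d,w=[cams.get_calibration(n) for n in("scene","side","wrist")]
for nm,z,p in[("rackcorners",.02,[(246,167),(306,136),(316,148),(256,179)]),("setter",.02,[(306,234),(313,258),(397,246),(389,227)]),("jar lid",.09,[(345,157)]),("beaker rim",.098,[(382,270)]),("vase",.12,[(358,330)])]:
    print(nm,[np.round(cast(s,q,z),3) for q in p])
for nm,a,b in[("jar",(345,157),(253,205)),("yellow tile top",(377,213),(291,177)),("blue top",(323,222),(334,186))]:
    print(nm,tri([ray(s,a),ray(d,b)]))
print(Rn.from_rotvec(monitor.get_state()['tool_rot']).as_matrix().round(3))
o,dd=ray(w,(316,194));print("wrist cam",o,dd)
E
```

```text
rackcorners [array([0.427, 0.193, 0.02 ]), array([0.666, 0.233, 0.02 ]), array([0.664, 0.161, 0.02 ]), array([0.433, 0.128, 0.02 ])]
setter [array([ 0.464, -0.131,  0.02 ]), array([ 0.442, -0.206,  0.02 ]), array([ 0.65 , -0.285,  0.02 ]), array([ 0.67 , -0.225,  0.02 ])]
jar lid [array([0.676, 0.01 , 0.09 ])]
beaker rim [array([ 0.536, -0.355,  0.098])]
vase [array([ 0.406, -0.447,  0.12 ])]
jar [0.68049234 0.01929273 0.07911746]
yellow tile top [ 0.62991218 -0.20200651  0.07174075]
blue top [ 0.50454867 -0.14859091  0.06408693]
[[-0.899  0.437 -0.001]
 [ 0.437  0.899 -0.001]
 [-0.    -0.001 -1.   ]]
wrist cam [0.21764634 0.61611909 0.38386075] [ 0.24215087 -0.12073074 -0.9626978 ]
```

Run:
```python
import cv2
a=cv2.imread("pics/scene0.png");b=cv2.imread("pics/side0.png")
t=cv2.resize(a[120:300,220:420],None,fx=3.0,fy=3.0,interpolation=3)
cv2.imwrite("pics/crop0.png",t)
```

```text
(no output)
```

View pics/crop0.png

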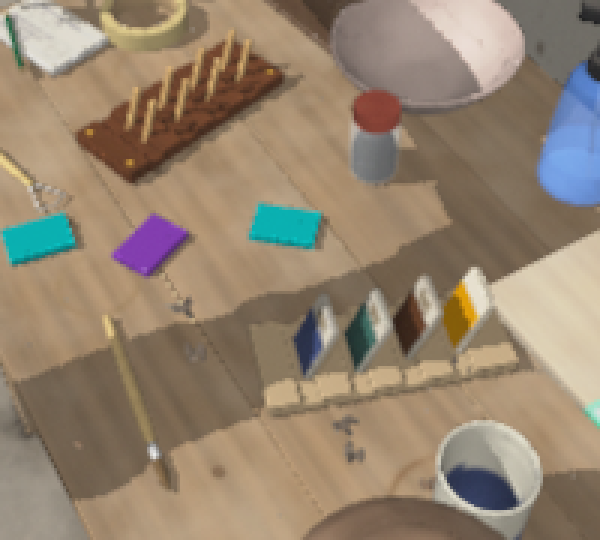

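The crop confirms the order front to back as blue, green, brown, yellow, each with a cream strip on top. The purple and turquoise tiles lie flat on the table. Next I move the wrist camera between the two racks.

Emit:
move_arm(
  slide=[
    [-44,-35,0],
    [-44,-35,0],
    [-44,-35,0],
    [-44,-35,0],
    [-44,-35,0],
    [-44,-35,0],
    [-44,-35,0],
    [-44,-35,0],
    [-44,-35,0],
    [-44,-35,0],
    [-44,-35,0],
    [-44,-35,0],
    [-44,-35,0],
    [-44,-35,0],
    [-44,-35,0],
    [-44,-35,0],
    [-44,-35,0],
  ],
  roll=[0,0,0,0,0,0,0,0,0,0,0,0,0,0,0,0,0],
)

```text
time: 1.85
position: [0.5266, 0.0787, 0.2226]
tool_rot: [-0.701, -3.062, -0.0]
ft_force: [0.2, 0.5, 0.3]
grip_width: 1.003
grip_force: 0.0
```

```bash
cat >> h.py <<'E'
def snap(name):
    import pickle
    c=cams.get_calibration("wrist");im=cams.get_image("wrist")
    cv2.imwrite(f"pics/{name}.png",im[:,:,::-1]);pickle.dump(c,open(f"pics/{name}.pkl","wb"))
E
python3 -c "
from h import *
snap('w1');print(monitor.get_state()['position'],monitor.get_state()['time'])"
```

```text
[0.52669286 0.07831236 0.22261135] 1.9
```

View pics/w1.png

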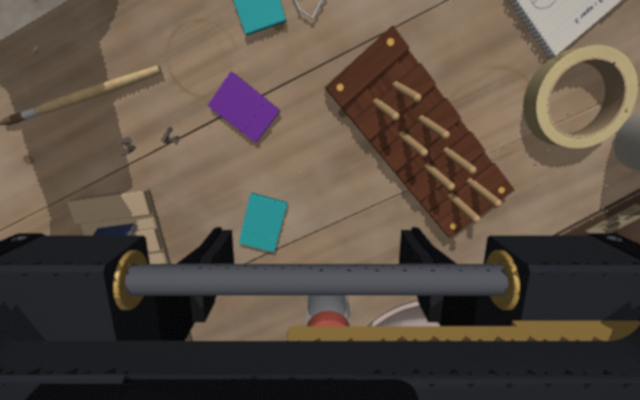

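Wrist view 1 shows the whole rack, with brass screws at (390,42), (340,88), (501,190) and (453,227), and eight dowels. The gripper hides the lower half. I take a second rack view, shifted sideways.

Emit:
move_arm(
  slide=[
    [0,-5,0],
    [0,-9,0],
    [0,-9,0],
    [0,-9,0],
  ],
  roll=[0,0,0,0],
)

```text
time: 2.3
position: [0.4875, -0.0038, 0.223]
tool_rot: [0.707, 3.06, 0.002]
ft_force: [0.1, 1.1, -0.1]
grip_width: 1.001
grip_force: 0.0
```

```bash
python3 -c "
from h import *
snap('w2')"
```

Emit:
move_arm(
  slide=[
    [-20,-7,0],
    [-20,-7,0],
    [-20,-7,0],
    [-20,-7,0],
    [-20,-7,0],
    [-20,-7,0],
    [-20,-7,0],
  ],
  roll=[0,0,0,0,0,0,0],
)

```text
time: 3.05
position: [0.6368, -0.1519, 0.2218]
tool_rot: [-0.701, -3.061, -0.001]
ft_force: [0.9, 0.3, -0.3]
grip_width: 1.0
grip_force: 0.0
```

```bash
python3 -c "
from h import *
snap('w3')"
```

Emit:
move_arm(
  slide=[
    [0,-5,0],
    [0,-9,0],
    [0,-9,0],
    [0,-9,0],
  ],
  roll=[0,0,0,0],
)

```text
time: 3.5
position: [0.5968, -0.2344, 0.2236]
tool_rot: [0.706, 3.06, 0.003]
ft_force: [0.0, 1.2, -0.2]
grip_width: 0.998
grip_force: 0.0
```

```bash
python3 -c "
from h import *
snap('w4')
a=[cv2.imread(f'pics/w{i}.png')[:280] for i in(2,3,4)]
cv2.imwrite('pics/m.png',np.vstack([a[1],a[2]]))"
```

```text
(no output)
```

View pics/m.png

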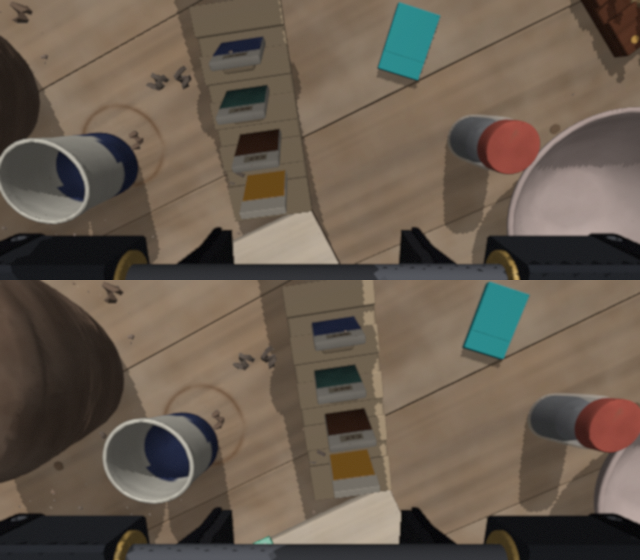

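View w3 (top) shows the tiles' glaze/strip borders near (240,65), (243,108), (258,155) and (264,203). In w4 they are near (337,65), (340,105), (348,160) and (353,198), counted from its own top. The beaker is to the left and the jar to the right. I now triangulate tiles and screws.

```bash
cat > m.py <<'E'
from h import *
import pickle
C=lambda n:pickle.load(open(f'pics/{n}.pkl','rb'))
def glaze(n,roi):
    im=cv2.imread(f'pics/{n}.png');h=cv2.cvtColor(cv2.GaussianBlur(im,(3,3),0),cv2.COLOR_BGR2HSV)
    x0,y0,x1,y1=roi;out={}
    for nm,lo,hi in[("blue",(105,80,20),(130,255,140)),("green",(75,60,20),(100,255,140)),("brown",(0,90,10),(14,255,100)),("yellow",(14,150,90),(26,255,255))]:
        m=np.zeros(h.shape[:2],np.uint8);m[y0:y1,x0:x1]=cv2.inRange(h,lo,hi)[y0:y1,x0:x1]
        k,_=cv2.findContours(m,0,2);k=max(k,key=cv2.contourArea)
        b=cv2.boxPoints(cv2.minAreaRect(k));b=b[np.argsort(b[:,1])]
        e=b[2:];e=e[np.argsort(e[:,0])];f=b[:2];f=f[np.argsort(f[:,0])];out[nm]=(e,f,cv2.contourArea(k))
    return out
def screws(n):
    im=cv2.imread(f'pics/{n}.png');h=cv2.cvtColor(im,cv2.COLOR_BGR2HSV)
    wood=cv2.inRange(h,(0,80,20),(14,255,130))
    k,_=cv2.findContours(cv2.morphologyEx(wood,3,np.ones((15,15))),0,2);k=max(k,key=cv2.contourArea)
    hull=np.zeros_like(wood);cv2.drawContours(hull,[cv2.convexHull(k)],-1,255,-1)
    m=cv2.inRange(h,(14,140,130),(26,255,255))&hull
    _,_,st,ce=cv2.connectedComponentsWithStats(m)
    return [(ce[i].round(1),st[i,4]) for i in range(1,len(st)) if st[i,4]>5],cv2.boxPoints(cv2.minAreaRect(k))
E
python3 - <<'E'
from m import *
A,B=glaze('w3',(180,0,310,230)),glaze('w4',(270,0,400,230))
for n in A:
    P=[tri([ray(C('w3'),A[n][0][i]),ray(C('w4'),B[n][0][i])]) for i in(0,1)]
    Q=[tri([ray(C('w3'),A[n][1][i]),ray(C('w4'),B[n][1][i])]) for i in(0,1)]
    print(n,A[n][2],B[n][2],np.round(P,4).tolist(),"w",np.linalg.norm(P[0]-P[1]).round(4),"bottom",np.round(Q,4).tolist())
for n in('w1','w2'):
    s,b=screws(n);print(n,s,b.round(0).tolist())
E
```

```text
blue 309.5 396.0 [[0.493, -0.1861, 0.0489], [0.5045, -0.1465, 0.0404]] w 0.0422 bottom [[0.4845, -0.1837, 0.0461], [0.4957, -0.1439, 0.0371]]
green 504.5 562.0 [[0.5368, -0.2042, 0.0519], [0.5495, -0.1649, 0.0434]] w 0.0421 bottom [[0.524, -0.2004, 0.0475], [0.5364, -0.1609, 0.0386]]
brown 730.5 779.5 [[0.5822, -0.2146, 0.0556], [0.5965, -0.174, 0.0462]] w 0.0441 bottom [[0.5639, -0.2089, 0.0501], [0.5779, -0.1682, 0.0403]]
yellow 838.5 877.0 [[0.6265, -0.2294, 0.0545], [0.6419, -0.1901, 0.0445]] w 0.0434 bottom [[0.6042, -0.2225, 0.0472], [0.6191, -0.1829, 0.0369]]
w1 [(array([390.1,  41.4]), np.int32(46)), (array([339.8,  87. ]), np.int32(41)), (array([501.1, 189.5]), np.int32(34)), (array([452.1, 226. ]), np.int32(23))] [[316.0, 28.0], [510.0, 23.0], [515.0, 236.0], [322.0, 241.0]]
w2 [(array([480.4,  39.8]), np.int32(48)), (array([427.1,  85.5]), np.int32(44)), (array([582. , 187.5]), np.int32(34)), (array([531. , 224.3]), np.int32(24))] [[381.0, 61.0], [529.0, 6.0], [604.0, 210.0], [456.0, 264.0]]
```

```bash
cat >> m.py <<'E'
def border(n,roi,e,f):
    # edge points of glaze/strip border: last glaze pixel per column; returns left/right ends on fitted line
    pass
E
python3 - <<'E'
from m import *
s1,s2=[sorted(screws(n)[0],key=lambda a:a[0][1]) for n in('w1','w2')]
P=np.array([tri([ray(C('w1'),a[0]),ray(C('w2'),b[0])]) for a,b in zip(s1,s2)])
print("screws",P.round(4).tolist(),"centre",P.mean(0).round(4))
Z=np.array([cast(C('w1'),a[0],.0185) for a in s1]);Z2=np.array([cast(C('w2'),a[0],.0185) for a in s2])
print(Z.round(4).tolist(),Z2.round(4).tolist())
for z in(Z,Z2):
    v=(z[2]+z[3]-z[0]-z[1])/2;print("c",z.mean(0).round(4),"len",np.linalg.norm(v),"yaw",np.degrees(np.arctan2(v[1],v[0])),np.linalg.norm(z[0]-z[1]))
b=[cv2.resize(cv2.imread('pics/w3.png')[0:230,180:310],None,fx=2.6,fy=2.6,interpolation=2),cv2.resize(cv2.imread('pics/w4.png')[0:230,270:400],None,fx=2.6,fy=2.6,interpolation=2)]
cv2.imwrite('pics/m2.png',np.hstack(b))
E
```

```text
screws [[0.4414, 0.201, 0.0186], [0.459, 0.1375, 0.0182], [0.6376, 0.2548, 0.0189], [0.6545, 0.1902, 0.0203]] centre [0.5481 0.1959 0.019 ]
[[0.4415, 0.201, 0.0185], [0.4592, 0.1374, 0.0185], [0.6379, 0.255, 0.0185], [0.6555, 0.1906, 0.0185]] [[0.4414, 0.2011, 0.0185], [0.4589, 0.1375, 0.0185], [0.6378, 0.2551, 0.0185], [0.6556, 0.1911, 0.0185]]
c [0.5485 0.196  0.0185] len 0.20358616387180425 yaw 15.257182674601667 0.06598038580900033
c [0.5484 0.1962 0.0185] len 0.20381438079022493 yaw 15.304705738417896 0.06597779889940099
```

View pics/m2.png

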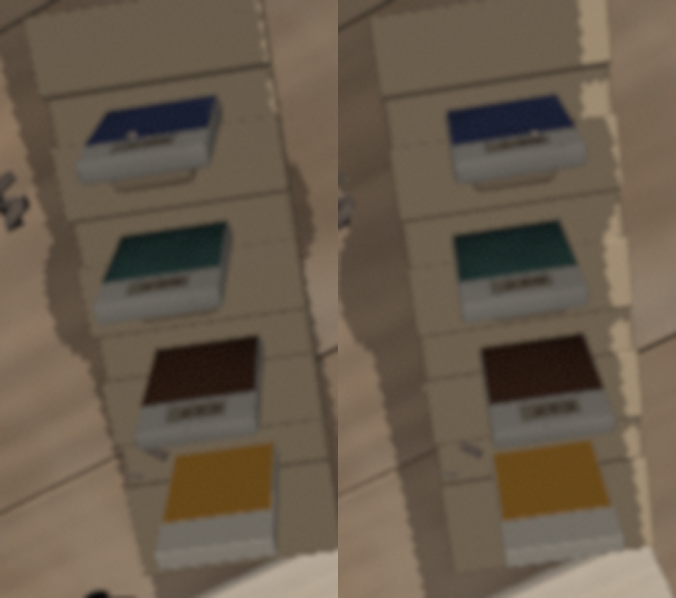

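Rack: four screws at z ≈ 19 mm, matching the top of the board at 18. Centre (0.5485, 0.196), yaw 15.3°. The crop shows blue and green off-centre to the left and brown to the right. I refine the tile corners with quadrilateral fits.

```bash
sed -i 's/b=cv2.boxPoints(cv2.minAreaRect(k));b=/b=cv2.approxPolyN(k,4,ensure_convex=True).reshape(-1,2).astype(float);b=/' m.py
sed -i '/^def border/,$d' m.py
python3 - <<'E'
from m import *
c3,c4,cs=C('w3'),C('w4'),cams.get_calibration('scene')
A,B=glaze('w3',(180,0,310,230)),glaze('w4',(270,0,400,230))
M=[]
for n in A:
    P=np.array([tri([ray(c3,A[n][0][i]),ray(c4,B[n][0][i])]) for i in(0,1)])
    q=np.array([[cast(c,X[n][0][i],.052) for i in(0,1)] for c,X in((c3,A),(c4,B))])
    yaw=[np.degrees(np.arctan2(-(v[1]-v[0])[0],(v[1]-v[0])[1])) for v in q]
    print(n,A[n][0].tolist(),B[n][0].tolist(),P.round(4).tolist(),"mid",P.mean(0).round(4),"w",np.linalg.norm(P[0]-P[1]).round(4),"yaw",np.round(yaw,1),"mid@52",q.mean(1).round(4).tolist());M.append(P.mean(0))
M=np.array(M);v=M[3]-M[0];print(np.degrees(np.arctan2(v[1],v[0])),np.linalg.norm(v)/3)
# setter plan: visible back/long edges, points read from crop on z=.018
for nm,p in[("groove line ends 1",[(48,98),(271,63)]),("2",[(76,220),(285,190)]),("3",[(100,338),(300,310)])]:
    e=[cast(c3,(x/2.6+180,y/2.6),.018) for x,y in p];d=e[1]-e[0]
    print(nm,np.round(e,4).tolist(),np.degrees(np.arctan2(-d[0],d[1])),np.linalg.norm(d))
E
```

```text
blue [[215.0, 54.0], [259.0, 47.0]] [[314.0, 54.0], [358.0, 47.0]] [[0.4931, -0.1867, 0.0512], [0.5053, -0.1475, 0.0501]] mid [ 0.4992 -0.1671  0.0506] w 0.041 yaw [-17.4 -17.5] mid@52 [[0.4994, -0.1669, 0.052], [0.4994, -0.1673, 0.052]]
green [[221.0, 107.0], [264.0, 101.0]] [[317.0, 107.0], [360.0, 100.0]] [[0.5368, -0.2048, 0.0538], [0.5493, -0.1654, 0.0529]] mid [ 0.5431 -0.1851  0.0534] w 0.0414 yaw [-18.1 -17. ] mid@52 [[0.543, -0.1854, 0.052], [0.5431, -0.185, 0.052]]
brown [[234.0, 155.0], [277.0, 149.0]] [[328.0, 154.0], [371.0, 148.0]] [[0.5817, -0.2147, 0.059], [0.5947, -0.1745, 0.0581]] mid [ 0.5882 -0.1946  0.0585] w 0.0422 yaw [-17.8 -17.9] mid@52 [[0.5887, -0.1962, 0.052], [0.5892, -0.1944, 0.052]]
yellow [[243.0, 200.0], [283.0, 194.0]] [[334.0, 199.0], [373.0, 193.0]] [[0.6253, -0.2287, 0.06], [0.6382, -0.1906, 0.0555]] mid [ 0.6317 -0.2097  0.0578] w 0.0404 yaw [-16.9 -16.8] mid@52 [[0.6328, -0.2114, 0.052], [0.6334, -0.2099, 0.052]]
-17.81576232743499 0.04646362993780421
groove line ends 1 [[0.465, -0.2004, 0.018], [0.4914, -0.1176, 0.018]] -17.667389957346945 0.08690596852689914
2 [[0.5083, -0.2136, 0.018], [0.5344, -0.1335, 0.018]] -18.071042331072942 0.0842073606077566
3 [[0.5525, -0.2283, 0.018], [0.5783, -0.149, 0.018]] -17.98202367101066 0.08342742143194681
```

Setter yaw is −17.8°, tile pitch about 46 mm and border height about 55 mm, all consistent with the text. I now plan the grasps and drops.

```bash
cat > plan.py <<'E'
import numpy as np
def ax(y):  # tool axes in world for yaw y (deg), tool down
    a=np.radians(y);s,c=np.sin(a),np.cos(a)
    return np.array([[-c,-s,0],[-s,c,0],[0,0,-1]])
def go(p,y,q,y2):
    return (ax(y)@(np.array(q)-p)*100).round(2),round(-np.radians(y2-y),3)
E
python3 - <<'E'
from plan import *
S=dict(blue=(.5065,-.1695),green=(.5492,-.1870),brown=(.5944,-.1966),yellow=(.6379,-.2118))
T=dict(blue=(.6280,.2177),green=(.5836,.2056),brown=(.5392,.1935),yellow=(.4949,.1813))
print(go((.597,-.2341,.223),-25.9,(*S['blue'],.13),-17.8))
L=list(S)
for i,n in enumerate(L):
    print(n,"carry",go((*S[n],.15),-17.8,(*T[n],.15),15.3))
    if i<3: print("back",go((*T[n],.15),15.3,(*S[L[i+1]],.15),-17.8))
E
```

```text
(array([10.96,  1.86,  9.3 ]), np.float64(-0.141))
blue carry (array([ 0.27, 40.58,  0.  ]), np.float64(-0.578))
back (array([ 18.28, -36.96,   0.  ]), np.float64(0.578))
green carry (array([ 8.73, 38.43,  0.  ]), np.float64(-0.578))
back (array([  9.57, -39.08,   0.  ]), np.float64(0.578))
brown carry (array([17.18, 35.46,  0.  ]), np.float64(-0.578))
back (array([  1.17, -41.7 ,   0.  ]), np.float64(0.578))
yellow carry (array([25.63, 33.06,  0.  ]), np.float64(-0.578))
```

Emit:
move_arm(
  slide=[
    [4,0.7,3],
    [8,1.4,6],
    [11,1.9,7.3],
    [11,1.9,7.3],
    [11,1.9,7.3],
    [11,1.9,7.3],
  ],
  roll=[-0.141,-0.141,-0.141,-0.141,-0.141,-0.141],
)

```text
time: 4.15
position: [0.5088, -0.1694, 0.151]
tool_rot: [0.484, 3.101, -0.0]
ft_force: [0.3, -0.2, 0.5]
grip_width: 0.999
grip_force: 0.0
```

```bash
python3 -c "
from h import *
s=monitor.get_state();snap('w5')
R=Rn.from_rotvec(s['tool_rot']).as_matrix()
print(s['position'],np.degrees(np.arctan2(-R[0,1],R[1,1])))
cv2.imwrite('pics/scene5.png',cv2.resize(cams.get_image('scene')[150:300,250:450,::-1],None,fx=3,fy=3))"
```

```text
[ 0.50883252 -0.16935616  0.15096591] -17.760482161735755
```

View pics/w5.png

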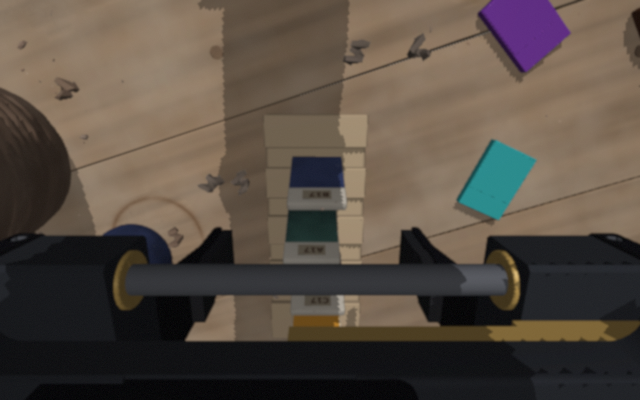

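The fingers straddle the blue tile (318,180), the setter is square to the gripper, and the purple and turquoise tiles are off to the side. I descend and grip.

Emit:
move_arm(
  slide=[
    [0.1,0,3],
    [0.1,0,6],
    [0.1,0,8.5],
    [0.1,0,10],
    [0.1,0,10.9],
    [0.1,0,10.9],
    [0.1,0,10.9],
  ],
  roll=[0,0,0,0,0,0,0],
)

```text
time: 4.95
position: [0.5068, -0.1699, 0.0415]
tool_rot: [0.488, 3.102, -0.0]
ft_force: [-0.4, -0.1, 1.0]
grip_width: 0.997
grip_force: 0.0
```

Emit:
move_arm(
  slide=[
    [0,0,0],
    [0,0,0],
    [0,0,0],
    [0,0,0],
    [0,0,0],
    [0,0,0],
    [0,0,0],
    [0,0,0],
    [0,0,0],
    [0,0,0],
  ],
  roll=[0,0,0,0,0,0,0,0,0,0],
  gripper=4.0,
  squeeze=20,
)

```text
time: 5.95
position: [0.5059, -0.1694, 0.0406]
tool_rot: [0.488, 3.103, 0.0]
ft_force: [-0.1, 0.2, 0.3]
grip_width: 0.514
grip_force: 20.0
```

Emit:
move_arm(
  slide=[
    [0,0,-1],
    [0,0,-2.5],
    [0,0,-5],
    [0,0,-8],
    [0,0,-11],
    [0.1,4,-11],
    [0.1,8,-11],
    [0.2,12,-11],
    [0.2,16,-11],
    [0.3,20,-11],
    [0.3,24,-11],
    [0.3,28,-11],
    [0.3,32,-11],
    [0.3,36,-11],
    [0.3,39,-11],
    [0.3,40.6,-11],
    [0.3,40.6,-11],
    [0.3,40.6,-11],
  ],
  roll=[0,0,0,0,0,-0.06,-0.12,-0.18,-0.24,-0.3,-0.36,-0.42,-0.48,-0.54,-0.578,-0.578,-0.578,-0.578],
)

```text
time: 7.75
position: [0.6276, 0.2158, 0.1509]
tool_rot: [0.414, -3.114, 0.003]
ft_force: [-0.4, 0.0, -0.8]
grip_width: 0.513
grip_force: 20.0
```

```bash
python3 -c "
from h import *
s=monitor.get_state();snap('w6')
R=Rn.from_rotvec(s['tool_rot']).as_matrix()
print(s['position'],np.degrees(np.arctan2(-R[0,1],R[1,1])),s['grip_width'])
im=cams.get_image('scene')[80:230,190:390,::-1];im2=cams.get_image('side')[150:330,220:460,::-1]
cv2.imwrite('pics/s6.png',np.hstack([cv2.resize(im,(400,300)),cv2.resize(im2,(400,300))]))"
```

```text
[0.62763248 0.21576251 0.15093262] 15.134339043778708 0.5134987295188391
```

View pics/s6.png

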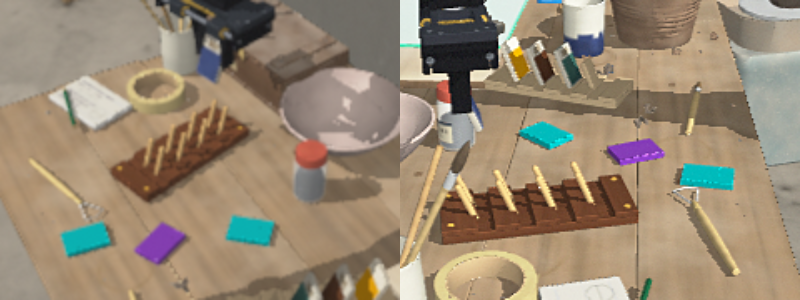

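The blue tile hangs in the gripper over the rack with its lean kept. The pot of brushes and the crate stand close to the rack's back end, so I check clearance for the gripper's body first.

Run:
```python
from h import *
s,d=[cams.get_calibration(n) for n in("scene","side")]
print("pot rim@.11",cast(s,(281,95),.11).round(3),cast(d,(212,318),.11).round(3),"tri",tri([ray(s,(281,95)),ray(d,(212,318))]).round(3))
print("crate corner top",tri([ray(s,(319,108)),ray(d,(186,312))]).round(3), [cast(s,(319,108),z).round(3) for z in(.06,.1)],[cast(d,(186,300),z).round(3) for z in(.06,.1)])
# body envelope corners at slot4, z .111 and up; project into side for comparison
e=np.array([.9646,.2639,0]);f=np.array([-.2639,.9646,0]);c=np.array([.628,.2177,.111])
for a in(-1,1):
  for b in(-1,1):
    X=c+a*.0375*e+b*.095*f;print(X.round(3),"scene",proj(s,X).round(0),"side",proj(d,X).round(0))
for u in((262,238),(143,218),(203,165)):
    for v in((300,52),(283,75),(256,72)):
        r=[ray(s,v),ray(d,u)];p=tri(r);print(u,v,p.round(3),"gap",max(np.linalg.norm(np.cross(p-o,k)) for o,k in r).round(3))
```

```text
pot rim@.11 [0.647 0.372 0.11 ] [0.634 0.488 0.11 ] tri [0.664 0.427 0.069]
crate corner top [0.756 0.335 0.021] [array([0.758, 0.302, 0.06 ]), array([0.729, 0.252, 0.1  ])] [array([0.715, 0.376, 0.06 ]), array([0.691, 0.434, 0.1  ])]
[0.617 0.116 0.111] scene [310. 138.] side [272. 209.]
[0.567 0.299 0.111] scene [269. 112.] side [282. 252.]
[0.689 0.136 0.111] scene [327. 127.] side [235. 212.]
[0.639 0.319 0.111] scene [286. 103.] side [238. 257.]
(262, 238) (300, 52) [0.65  0.354 0.214] gap 0.078
(262, 238) (283, 75) [0.619 0.347 0.181] gap 0.035
(262, 238) (256, 72) [0.579 0.409 0.195] gap 0.003
(143, 218) (300, 52) [0.748 0.411 0.222] gap 0.0
(143, 218) (283, 75) [0.712 0.409 0.191] gap 0.047
(143, 218) (256, 72) [0.658 0.473 0.208] gap 0.072
(203, 165) (300, 52) [0.69  0.309 0.274] gap 0.007
(203, 165) (283, 75) [0.658 0.307 0.246] gap 0.036
(203, 165) (256, 72) [0.615 0.373 0.256] gap 0.06
```

Run:
```python
import cv2
a=cv2.imread("pics/scene0.png")[30:190,230:400];b=cv2.imread("pics/side0.png")[150:390,70:400]
import numpy as np
cv2.imwrite("pics/c7.png",np.hstack([cv2.resize(a,(400,376),interpolation=2),cv2.resize(b,(400,376),interpolation=2)]))
```

```text
(no output)
```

View pics/c7.png

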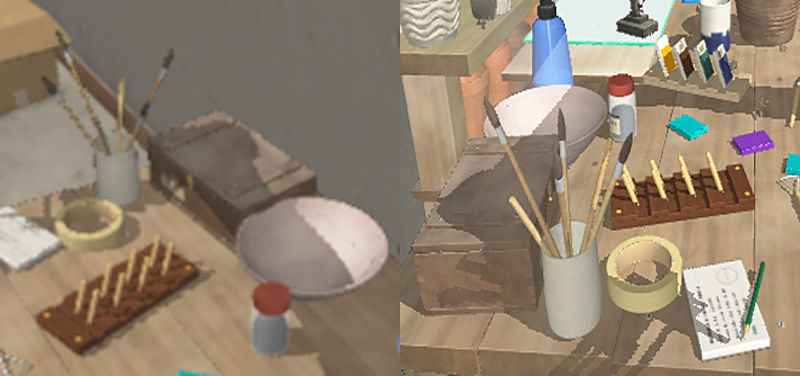

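Run:
```python
from m import *
s,d=[cams.get_calibration(n) for n in("scene","side")]
for u,v in(((364,134),(190,230)),((364,131),(190,228))):
    p=tri([ray(s,u),ray(d,v)]);print("bowl rim c",p.round(3))
for z in(.06,.08,.1):
    print(z,"scene L/R",cast(s,(331,135),z).round(3),cast(s,(394,135),z).round(3),"side R/L",cast(d,(242,226),z).round(3),cast(d,(140,230),z).round(3),"w3 left",cast(C('w3'),(510,205),z).round(3))
for h in (.111,):
    X=np.array([.689,.136,h]);print(proj(C('w3'),X))
```

```text
bowl rim c [0.807 0.101 0.055]
bowl rim c [0.806 0.105 0.063]
0.06 scene L/R [0.715 0.151 0.06 ] [0.893 0.047 0.06 ] side R/L [0.688 0.094 0.06 ] [0.902 0.125 0.06 ] w3 left [0.747 0.011 0.06 ]
0.08 scene L/R [0.701 0.13  0.08 ] [0.874 0.028 0.08 ] side R/L [0.677 0.135 0.08 ] [0.881 0.166 0.08 ] w3 left [0.736 0.003 0.08 ]
0.1 scene L/R [0.688 0.109 0.1  ] [0.856 0.01  0.1  ] side R/L [0.666 0.177 0.1  ] [0.861 0.206 0.1  ] w3 left [ 0.725 -0.005  0.1  ]
[679.90720013  94.00380112]
```

The bowl rim is at z ≈ 0.06 m, below the gripper's body, and the brushes are over 9 cm away. It is safe to lower.

Emit:
move_arm(
  slide=[
    [0,0,3],
    [0,0,6],
    [0,0,8],
    [0,0,9.5],
    [0,0,10],
    [0,0,10],
    [0,0,10],
  ],
  roll=[0,0,0,0,0,0,0],
)

```text
time: 8.6
position: [0.6285, 0.2179, 0.0519]
tool_rot: [-0.416, 3.112, 0.001]
ft_force: [0.3, 1.0, -1.1]
grip_width: 0.515
grip_force: 20.0
```

Emit:
move_arm(
  slide=[
    [0,0,0.4],
    [0,0,0.8],
    [0,0,1.0],
    [0,0,1.0],
    [0,0,1.0],
  ],
  roll=[0,0,0,0,0],
)

```text
time: 9.1
position: [0.6276, 0.2179, 0.0407]
tool_rot: [-0.417, 3.114, 0.0]
ft_force: [-0.7, -0.2, 0.6]
grip_width: 0.516
grip_force: 20.0
```

```bash
python3 -c "
from h import *
s=monitor.get_state();print(s['position'],s['ft_force'],s['torque'])
im=cams.get_image('scene')[100:200,230:350,::-1];im2=cams.get_image('side')[230:300,220:380,::-1]
cv2.imwrite('pics/s8.png',np.hstack([cv2.resize(im,(400,333),interpolation=2),cv2.resize(im2,(400,333),interpolation=2)]))"
```

```text
[0.62758332 0.21793518 0.04067107] [-0.70270296 -0.19249244  0.57806353] [0.06522831 0.08328984 0.01486781]
```

View pics/s8.png

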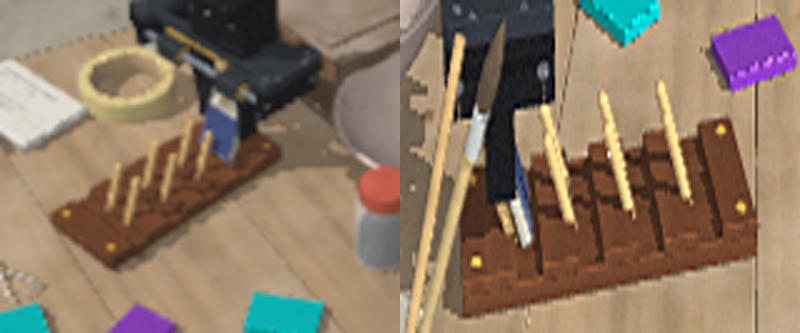

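The blue tile's foot is in the back groove with the dowels behind it. I release, lift and go to green.

Emit:
move_arm(
  slide=[
    [0,0,0],
    [0,0,0],
    [0,0,0],
    [0,0,0],
    [0,0,0],
    [0,0,0],
    [0,0,-2],
    [0,0,-5],
    [0,0,-8],
    [0,0,-11],
    [0,0,-11],
  ],
  roll=[0,0,0,0,0,0,0,0,0,0,0],
  gripper=8.0,
)

```text
time: 10.3
position: [0.6306, 0.2187, 0.1562]
tool_rot: [-0.416, 3.105, 0.004]
ft_force: [0.6, -0.3, -0.4]
grip_width: 0.924
grip_force: 0.0
```

Emit:
move_arm(
  slide=[
    [2,-4,0],
    [4,-8,0],
    [6,-12,0],
    [8,-16,0],
    [10,-20,0],
    [12,-24,0],
    [14,-28,0],
    [16,-32,0],
    [17.5,-35,0],
    [18.3,-37,0],
    [18.3,-37,0],
    [18.3,-37,0],
  ],
  roll=[0.06,0.12,0.18,0.24,0.3,0.36,0.42,0.48,0.54,0.578,0.578,0.578],
)

```text
time: 11.5
position: [0.5487, -0.186, 0.1502]
tool_rot: [-0.486, -3.103, -0.002]
ft_force: [0.1, 1.2, -0.1]
grip_width: 0.918
grip_force: 0.0
```

```bash
python3 -c "
from h import *
s=monitor.get_state();snap('w9');print(s['position'],s['tool_rot'])
im=cams.get_image('scene')[100:200,230:350,::-1];im2=cams.get_image('side')[230:300,220:380,::-1]
cv2.imwrite('pics/s9.png',np.hstack([cv2.resize(im,(400,333),interpolation=2),cv2.resize(im2,(400,333),interpolation=2)]))"
```

```text
[ 0.54873466 -0.1860353   0.15017923] [-4.85800932e-01 -3.10343261e+00 -1.69154346e-03]
```

View pics/s9.png

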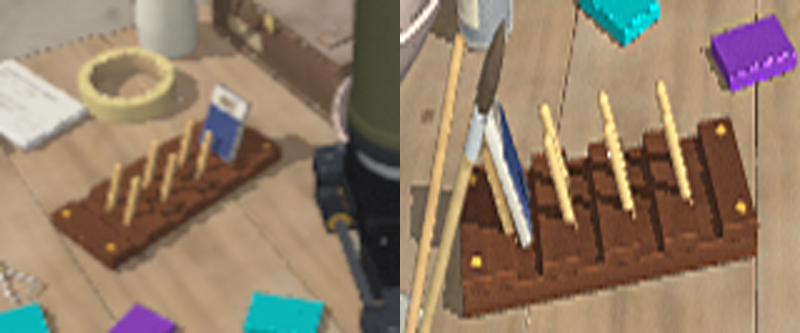

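Blue stands in the back slot, strip up, leaning on the dowels. Now green.

Emit:
move_arm(
  slide=[
    [0,0,3],
    [0,0,6],
    [0,0,8.5],
    [0,0,10],
    [0,0,11],
    [0,0,11],
    [0,0,11],
  ],
  roll=[0,0,0,0,0,0,0],
)

```text
time: 12.35
position: [0.5492, -0.1873, 0.0414]
tool_rot: [0.487, 3.102, 0.0]
ft_force: [0.5, 0.1, 0.4]
grip_width: 0.921
grip_force: 0.0
```

Emit:
move_arm(
  slide=[
    [0,0,0],
    [0,0,0],
    [0,0,0],
    [0,0,0],
    [0,0,0],
    [0,0,0],
    [0,0,0],
    [0,0,0],
    [0,0,0],
    [0,0,0],
  ],
  roll=[0,0,0,0,0,0,0,0,0,0],
  gripper=4.0,
  squeeze=20,
)

```text
time: 13.35
position: [0.5484, -0.1872, 0.0406]
tool_rot: [0.488, 3.103, 0.0]
ft_force: [-0.1, 0.1, 0.2]
grip_width: 0.514
grip_force: 20.0
```

Emit:
move_arm(
  slide=[
    [0,0,-1],
    [0,0,-2.5],
    [0,0,-5],
    [0,0,-8],
    [0,0,-11],
    [0.9,4,-11],
    [1.8,8,-11],
    [2.7,12,-11],
    [3.6,16,-11],
    [4.5,20,-11],
    [5.4,24,-11],
    [6.3,28,-11],
    [7.2,32,-11],
    [8,35.5,-11],
    [8.7,38.4,-11],
    [8.7,38.4,-11],
    [8.7,38.4,-11],
    [8.7,38.4,-11],
  ],
  roll=[0,0,0,0,0,-0.06,-0.12,-0.18,-0.24,-0.3,-0.36,-0.42,-0.48,-0.54,-0.578,-0.578,-0.578,-0.578],
)

```text
time: 15.15
position: [0.5839, 0.2029, 0.151]
tool_rot: [-0.413, 3.114, -0.002]
ft_force: [0.5, 0.1, 0.1]
grip_width: 0.516
grip_force: 20.0
```

Emit:
move_arm(
  slide=[
    [0,0,3],
    [0,0,6],
    [0,0,8],
    [0,0,9.5],
    [0,0,10],
    [0,0,10],
    [0,0,10],
  ],
  roll=[0,0,0,0,0,0,0],
)

```text
time: 15.85
position: [0.5843, 0.2049, 0.0518]
tool_rot: [-0.416, 3.112, 0.001]
ft_force: [0.7, 0.1, -0.0]
grip_width: 0.514
grip_force: 20.0
```

Emit:
move_arm(
  slide=[
    [0,0,0.4],
    [0,0,0.8],
    [0,0,1.0],
    [0,0,1.0],
    [0,0,1.0],
  ],
  roll=[0,0,0,0,0],
)

```text
time: 16.35
position: [0.5834, 0.205, 0.0407]
tool_rot: [-0.417, 3.114, 0.0]
ft_force: [-0.7, -0.7, 0.4]
grip_width: 0.517
grip_force: 20.0
```

Emit:
move_arm(
  slide=[
    [0,0,0],
    [0,0,0],
    [0,0,0],
    [0,0,0],
    [0,0,0],
    [0,0,0],
    [0,0,-2],
    [0,0,-5],
    [0,0,-8],
    [0,0,-11],
    [0,0,-11],
  ],
  roll=[0,0,0,0,0,0,0,0,0,0,0],
  gripper=8.0,
)

```text
time: 17.45
position: [0.5863, 0.2058, 0.1558]
tool_rot: [-0.415, 3.105, 0.004]
ft_force: [0.9, 0.2, 0.5]
grip_width: 0.921
grip_force: 0.0
```

Emit:
move_arm(
  slide=[
    [1,-4,0],
    [2,-8,0],
    [3,-12,0],
    [4,-16,0],
    [5,-20,0],
    [6,-24,0],
    [7,-28,0],
    [8,-32,0],
    [9,-36,0],
    [9.6,-39.1,0],
    [9.6,-39.1,0],
    [9.6,-39.1,0],
    [9.6,-39.1,0],
  ],
  roll=[0.06,0.12,0.18,0.24,0.3,0.36,0.42,0.48,0.54,0.578,0.578,0.578,0.578],
)

```text
time: 18.75
position: [0.5937, -0.1957, 0.15]
tool_rot: [-0.484, -3.103, -0.002]
ft_force: [0.4, -0.4, -0.5]
grip_width: 0.921
grip_force: 0.0
```

```bash
python3 -c "
from h import *
s=monitor.get_state();snap('w10');print(s['position'],s['tool_rot'])
im=cams.get_image('scene')[100:200,230:350,::-1];im2=cams.get_image('side')[230:300,220:380,::-1]
cv2.imwrite('pics/s10.png',np.hstack([cv2.resize(im,(400,333),interpolation=2),cv2.resize(im2,(400,333),interpolation=2)]))"
```

```text
[ 0.5937056  -0.19568247  0.14996099] [-4.84234655e-01 -3.10314442e+00 -1.96336990e-03]
```

View pics/s10.png

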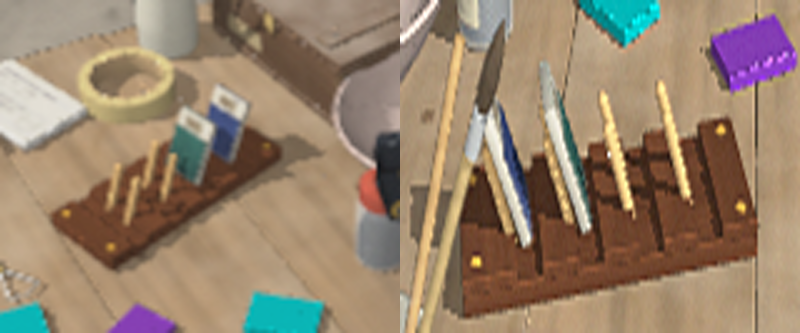

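Blue and green stand properly in slots 4 and 3. Brown next.

Emit:
move_arm(
  slide=[
    [0,0,3],
    [0,0,6],
    [0,0,8.5],
    [0,0,10],
    [0,0,11],
    [0,0,11],
    [0,0,11],
  ],
  roll=[0,0,0,0,0,0,0],
)

```text
time: 19.6
position: [0.5944, -0.1977, 0.0415]
tool_rot: [0.487, 3.102, -0.0]
ft_force: [-0.3, -0.6, 1.6]
grip_width: 0.92
grip_force: 0.0
```

Emit:
move_arm(
  slide=[
    [0,0,0],
    [0,0,0],
    [0,0,0],
    [0,0,0],
    [0,0,0],
    [0,0,0],
    [0,0,0],
    [0,0,0],
    [0,0,0],
    [0,0,0],
  ],
  roll=[0,0,0,0,0,0,0,0,0,0],
  gripper=4.0,
  squeeze=20,
)

```text
time: 20.6
position: [0.5937, -0.1975, 0.0407]
tool_rot: [0.488, 3.103, 0.0]
ft_force: [-0.6, 0.9, 1.5]
grip_width: 0.514
grip_force: 20.0
```

Emit:
move_arm(
  slide=[
    [0,0,-1],
    [0,0,-2.5],
    [0,0,-5],
    [0,0,-8],
    [0,0,-11],
    [1.9,4,-11],
    [3.8,8,-11],
    [5.7,12,-11],
    [7.6,16,-11],
    [9.5,20,-11],
    [11.4,24,-11],
    [13.3,28,-11],
    [15,31,-11],
    [16.5,34,-11],
    [17.2,35.5,-11],
    [17.2,35.5,-11],
    [17.2,35.5,-11],
    [17.2,35.5,-11],
  ],
  roll=[0,0,0,0,0,-0.06,-0.12,-0.18,-0.24,-0.3,-0.36,-0.42,-0.48,-0.54,-0.578,-0.578,-0.578,-0.578],
)

```text
time: 22.4
position: [0.5396, 0.1902, 0.1508]
tool_rot: [-0.41, 3.114, -0.002]
ft_force: [-0.6, 0.1, -1.1]
grip_width: 0.517
grip_force: 20.0
```

Emit:
move_arm(
  slide=[
    [0,0,3],
    [0,0,6],
    [0,0,8],
    [0,0,9.5],
    [0,0,10],
    [0,0,10],
    [0,0,10],
  ],
  roll=[0,0,0,0,0,0,0],
)

```text
time: 23.1
position: [0.5398, 0.193, 0.0517]
tool_rot: [-0.416, 3.112, 0.001]
ft_force: [0.1, 0.2, -1.0]
grip_width: 0.518
grip_force: 20.0
```

Emit:
move_arm(
  slide=[
    [0,0,0.4],
    [0,0,0.8],
    [0,0,1.0],
    [0,0,1.0],
    [0,0,1.0],
  ],
  roll=[0,0,0,0,0],
)

```text
time: 23.6
position: [0.5388, 0.1932, 0.0407]
tool_rot: [-0.417, 3.114, 0.0]
ft_force: [-0.3, 0.3, 0.1]
grip_width: 0.517
grip_force: 20.0
```

Emit:
move_arm(
  slide=[
    [0,0,0],
    [0,0,0],
    [0,0,0],
    [0,0,0],
    [0,0,0],
    [0,0,0],
    [0,0,-2],
    [0,0,-5],
    [0,0,-8],
    [0,0,-11],
    [0,0,-11],
  ],
  roll=[0,0,0,0,0,0,0,0,0,0,0],
  gripper=8.0,
)

```text
time: 24.7
position: [0.5417, 0.1941, 0.1555]
tool_rot: [-0.416, 3.106, 0.004]
ft_force: [-0.2, 0.3, 0.7]
grip_width: 0.922
grip_force: 0.0
```

Emit:
move_arm(
  slide=[
    [0.1,-4,0],
    [0.2,-8,0],
    [0.3,-12,0],
    [0.4,-16,0],
    [0.5,-20,0],
    [0.6,-24,0],
    [0.8,-28,0],
    [0.9,-32,0],
    [1,-36,0],
    [1.1,-39,0],
    [1.2,-41.7,0],
    [1.2,-41.7,0],
    [1.2,-41.7,0],
    [1.2,-41.7,0],
  ],
  roll=[0.06,0.12,0.18,0.24,0.3,0.36,0.42,0.48,0.54,0.578,0.578,0.578,0.578,0.578],
)

```text
time: 26.1
position: [0.6369, -0.2104, 0.1499]
tool_rot: [-0.485, -3.103, -0.002]
ft_force: [-0.0, -0.1, 0.0]
grip_width: 0.919
grip_force: 0.0
```

```bash
python3 -c "
from h import *
s=monitor.get_state();snap('w11');print(s['position'],s['tool_rot'])
im=cams.get_image('scene')[100:290,230:430,::-1];im2=cams.get_image('side')[150:300,220:400,::-1]
cv2.imwrite('pics/s11.png',np.hstack([cv2.resize(im,(400,380),interpolation=2),cv2.resize(im2,(400,380),interpolation=2)]))"
```

```text
[ 0.63688801 -0.21044611  0.14985598] [-4.84825161e-01 -3.10289327e+00 -2.24652785e-03]
```

View pics/s11.png

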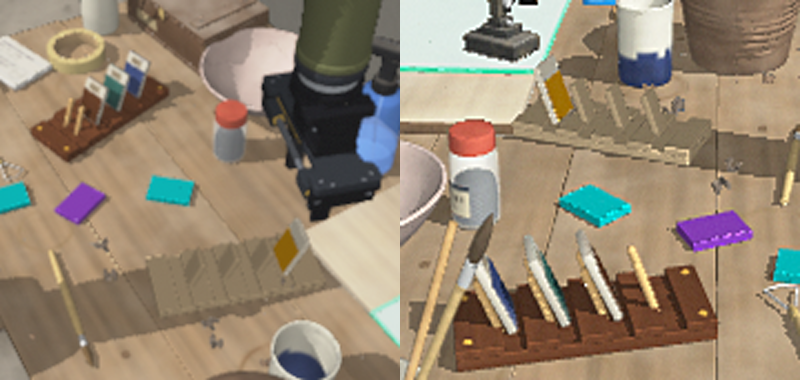

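Three tiles stand in order in the rack, and yellow is alone in the setter. I check the height of the pale board behind it before lowering.

Run:
```python
from m import *
p=tri([ray(C('w3'),(311,213)),ray(C('w4'),(388,211))]);print(p)
e=np.array([.9521,-.3057]);f=np.array([.3057,.9521])
for z in(0.02,.04,.06):
    q=cast(C('w3'),(311,213),z);q2=cast(C('w3'),(234,236),z);print(z,q.round(3),"rel grasp x',y'",[((v[:2]-[.6379,-.2118])@e).round(3) for v in(q,q2)],[((v[:2]-[.6379,-.2118])@f).round(3) for v in(q,q2)])
```

```text
[ 0.68298435 -0.18177573  0.00633698]
0.02 [ 0.679 -0.18   0.02 ] rel grasp x',y' [np.float64(0.03), np.float64(0.045)] [np.float64(0.043), np.float64(-0.05)]
0.04 [ 0.673 -0.177  0.04 ] rel grasp x',y' [np.float64(0.023), np.float64(0.038)] [np.float64(0.044), np.float64(-0.043)]
0.06 [ 0.667 -0.173  0.06 ] rel grasp x',y' [np.float64(0.016), np.float64(0.03)] [np.float64(0.046), np.float64(-0.037)]
```

The board is low, about 1 cm, so it is clear. Now yellow.

Emit:
move_arm(
  slide=[
    [0,0,3],
    [0,0,6],
    [0,0,8.5],
    [0,0,10],
    [0,0,11],
    [0,0,11],
    [0,0,11],
  ],
  roll=[0,0,0,0,0,0,0],
)

```text
time: 26.95
position: [0.6377, -0.2126, 0.0416]
tool_rot: [0.487, 3.102, -0.0]
ft_force: [-0.4, -0.2, -0.3]
grip_width: 0.919
grip_force: 0.0
```

Emit:
move_arm(
  slide=[
    [0,0,0],
    [0,0,0],
    [0,0,0],
    [0,0,0],
    [0,0,0],
    [0,0,0],
    [0,0,0],
    [0,0,0],
    [0,0,0],
    [0,0,0],
  ],
  roll=[0,0,0,0,0,0,0,0,0,0],
  gripper=4.0,
  squeeze=20,
)

```text
time: 27.95
position: [0.6369, -0.2123, 0.0406]
tool_rot: [0.488, 3.103, 0.0]
ft_force: [-0.1, 0.7, 1.6]
grip_width: 0.515
grip_force: 20.0
```

Emit:
move_arm(
  slide=[
    [0,0,-1],
    [0,0,-2.5],
    [0,0,-5],
    [0,0,-8],
    [0,0,-11],
    [2.7,3.5,-11],
    [5.4,7,-11],
    [8.1,10.5,-11],
    [10.8,14,-11],
    [13.5,17.5,-11],
    [16.2,21,-11],
    [18.9,24.5,-11],
    [21.6,28,-11],
    [24,31,-11],
    [25.6,33.1,-11],
    [25.6,33.1,-11],
    [25.6,33.1,-11],
    [25.6,33.1,-11],
  ],
  roll=[0,0,0,0,0,-0.06,-0.12,-0.18,-0.24,-0.3,-0.36,-0.42,-0.48,-0.54,-0.578,-0.578,-0.578,-0.578],
)

```text
time: 29.75
position: [0.4957, 0.1792, 0.1509]
tool_rot: [-0.412, 3.114, -0.001]
ft_force: [-0.0, -0.1, -1.2]
grip_width: 0.516
grip_force: 20.0
```

Emit:
move_arm(
  slide=[
    [0,0,3],
    [0,0,6],
    [0,0,8],
    [0,0,9.5],
    [0,0,10],
    [0,0,10],
    [0,0,10],
  ],
  roll=[0,0,0,0,0,0,0],
)

```text
time: 30.45
position: [0.4957, 0.1807, 0.0514]
tool_rot: [-0.415, 3.113, 0.0]
ft_force: [-0.1, -0.8, 0.2]
grip_width: 0.515
grip_force: 20.0
```

Position matches the target (0.4949, 0.1813). I release, lift, and move away sideways for a last look.

Emit:
move_arm(
  slide=[
    [0,0,0.4],
    [0,0,0.8],
    [0,0,1.0],
    [0,0,1.0],
    [0,0,1.0],
  ],
  roll=[0,0,0,0,0],
)

```text
time: 30.95
position: [0.4948, 0.1812, 0.0407]
tool_rot: [-0.417, 3.114, 0.0]
ft_force: [-0.4, -0.3, -0.5]
grip_width: 0.517
grip_force: 20.0
```

Emit:
move_arm(
  slide=[
    [0,0,0],
    [0,0,0],
    [0,0,0],
    [0,0,0],
    [0,0,0],
    [0,0,0],
    [0,0,-2],
    [0,0,-5],
    [0,0,-8],
    [0,0,-11],
    [0,0,-15],
    [0,0,-18],
    [0,0,-18],
  ],
  roll=[0,0,0,0,0,0,0,0,0,0,0,0,0],
  gripper=8.0,
)

```text
time: 32.25
position: [0.4974, 0.1822, 0.2256]
tool_rot: [-0.416, 3.105, 0.005]
ft_force: [0.3, -0.1, 0.0]
grip_width: 0.919
grip_force: 0.0
```

Emit:
move_arm(
  slide=[
    [-2,-4,0],
    [-4,-7,0],
    [-6,-9,0],
    [-8,-11,0],
    [-10,-12,0],
    [-11,-12,0],
    [-11,-12,0],
    [-11,-12,0],
  ],
  roll=[0,0,0,0,0,0,0,0],
)

```text
time: 33.05
position: [0.6315, 0.0954, 0.2198]
tool_rot: [0.419, -3.112, -0.001]
ft_force: [-0.3, -0.5, 0.9]
grip_width: 0.926
grip_force: 0.0
```

```bash
python3 -c "
from h import *
s=monitor.get_state();snap('w12');print(s['position'],s['time'],s['ft_force'])
im=cv2.imread('pics/w12.png')[:260];im2=cams.get_image('side')[150:310,200:420,::-1]
cv2.imwrite('pics/s12.png',np.vstack([cv2.resize(im,(640,260)),cv2.resize(im2,(640,340),interpolation=2)]))"
```

```text
[0.63145851 0.09537474 0.21981004] 33.05 [-0.25957993 -0.46279108  0.87033787]
```

View pics/s12.png

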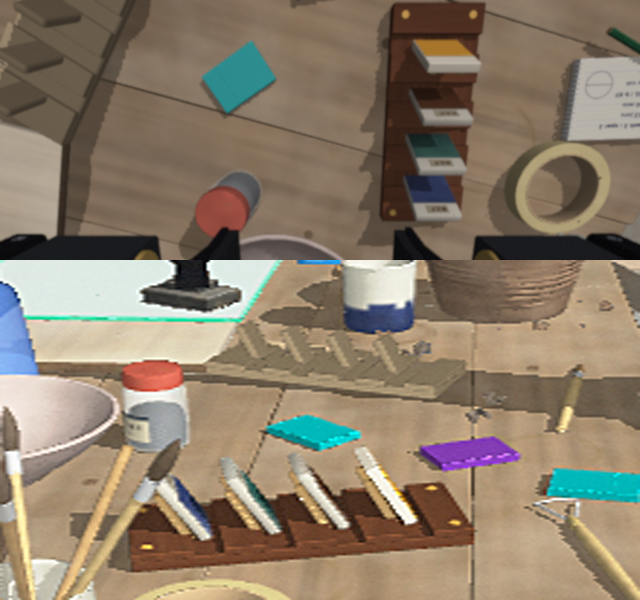

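The final view shows yellow, brown, green and blue from front to back, all leaning on the dowels, with the jar and beaker undisturbed. I check centring numerically, then hand in.

```bash
python3 - <<'E'
from m import *
g=glaze('w12',(380,28,490,225));e=np.array([.9646,.2639]);f=np.array([-.2639,.9646])
for n in g:
    p=np.mean([cast(C('w12'),q,.055) for q in g[n][0]],0)[:2]-[.5485,.196]
    print(n,"x' %.1f y' %.1f mm"%(p@e*1e3,p@f*1e3))
E
python3 -c "
from bench import workorder
print(workorder.close_job())"
```

```text
blue x' 77.7 y' -0.6 mm
green x' 30.8 y' -1.2 mm
brown x' 90.0 y' -13.6 mm
yellow x' -61.0 y' 0.7 mm
the job is handed in; nothing more can be done
None
```

All four tiles are in the wooden rack in reverse order (front to back yellow, brown, green, blue), each leaning on its dowels, and the job is handed in. Blue, green and yellow measured within about 1 mm of centre. Brown's measurement failed because its mask caught the brown board, but it was set down at its planned position and looks right in the last picture.

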